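# Pair two clean tins mouth to mouth

## Task

Two cleaned steel tins are to be stored mouth to mouth so that no sawdust gets in. First push the lower tin snug into the corner of the wooden stand; then tip the tin that lies on the plank over onto its mouth and slide it off the plank onto the lower tin until it too is stopped by the corner, rim on rim all round and standing steady. Push gently so as not to dent the tins, and leave the other things on the bench where they are.

Things in the scene. Friction and masses are not known exactly. Their poses are not given: they have to be found in the camera images.
- stand: fixed wooden stand; origin on the bench, z up. A level plank, its top 81 mm above the bench, 150 mm wide, runs along the stand's y from -70 to +150 mm. Off its -y end is the corner stop: two upright boards 20 mm thick, 93 mm tall (12 mm above the plank), 130 mm long, at 45 degrees either side of the y axis, opening to +y, inner corner at x 0, y -195 mm
- nest (a point): fixed point at x 0, y -130, z 80 mm in the stand's frame: where the centre of the lower tin's rim is when that tin stands on the bench snug against both corner boards. Between the tin and the plank's end a 14 mm gap then remains
- lower: lower tin: plain round steel, open at the top, straight walls, 92 mm outer diameter (too wide to grip across), 80 mm tall, wall and flat rim 5 mm, base 5 mm thick, 0.12 to 0.22 kg. Stands mouth up on the bench in the corner, 5 to 14 mm short of snug. Origin under the centre of its base, z towards its mouth
- lower_mouth (a point): centre of the lower tin's rim, 80 mm above the bench, 1 mm below the plank's top; z points out of its mouth (up). Fingers fit into the mouth (82 mm wide inside) and can push the wall from within; pushed near the rim it may tip instead of sliding, so push at half height or lower. The corner boards stand 13 mm above the rim: lean the tool back to keep the gripper's body clear of them
- upper: upper tin, same size and make as the lower, 0.12 to 0.22 kg. Starts lying on its side on the plank, base away from the corner, mouth towards it (up to 12 degrees off). Pushed forward and up at the upper part of its base end it tips over the lower edge of its mouth and past about 45 degrees falls onto its mouth; it may slip on the plank. Origin at the outer centre of its base, z towards its mouth
- upper_mouth (a point): centre of the upper tin's rim, 80 mm from the base's outside; z points out of its mouth (level at the start, straight down when it stands on its mouth)
- upper_center (a point): middle of the upper tin, on its axis, half-way along; z axis as for its mouth
- brush_tin: small open aluminium cup, 60 mm across, 65 mm tall, standing mouth up beside the stand; origin under its centre
- offcut: pine offcut 45 x 130 x 40 mm lying on the bench beside the stand; origin at the centre of its underside
- screwdriver: screwdriver 190 mm long, lying on the bench beside the stand
- hammer: hammer 280 mm long, lying on the bench
- glue: upright glue bottle, 60 mm across, 160 mm tall, origin under its centre
- wax_jar: closed jar 68 mm across, 70 mm tall, origin under its centre
- brush: paint brush 200 mm long, lying on the bench
There are look-alikes about, which are no part of the job. Leave any blue or pink look-alike of the lower alone.

How it is judged:
By the outcome, as a careful person would: the job done as asked, in the order asked, and still so for the second after the job is handed in, with the robot touching nothing.
It also fails if it takes over 64 s, if anything falls off the work surface, if the arm or the gripper's body presses on something with over 40 N, if the wrist force passes 120 N, or if a joint passes its speed limit or range.

## Robot

A 6-joint arm with a two-finger parallel gripper is mounted at the origin on the work surface. World frame = base frame: x ahead of the robot, y to its left, z up, the work surface at z = 0. Lengths are in m, angles in rad, forces in N, time in s.
With the tool pointing down it reaches from about 0.375 to 0.9 m from the base axis. Payload 3.1 kg.
Tool frame: the origin (TCP) lies on the centre line of the jaws, within the pads' length; the fingertips stand 22 mm ahead of it and the grasp point (between the pads) lies 3 mm ahead of it; z points along the fingers, x is the direction in which the jaws open and shut, and the axes are right-handed (so a half turn about z gives the same grasp; the last joint's range is limited). The gripper opens to 87 mm and grips with 3 to 60 N. Pads are 19 mm wide; open, the fingers measure 117 mm over their backs; the gripper's body (75 mm by 190 mm) begins 51 mm behind the grasp point.
Start: joints at [0.925, 0.527, 1.433, -0, 1.181, -0.178], TCP at [0.281, 0.558, 0.245] pointing down, gripper open.
Joint ranges: [-3.08, 3.08], [-0.75, 2.2], [0.22, 2.44], [-1.43, 4.57], [0, 2.65], [-2.85, 2.85]. Speed limits (rad/s): [2.79, 2.79, 3.14, 3.14, 3.14, 3.14].

## Interface

Orientations are given as a unit quaternion [x, y, z, w].
In Python, from rig import robot, camera, order gives the robot as it stands.
- The arm moves only by the shell command python3 -m pendant 'ROWS' [OPENING] [FORCE]. ROWS is JSON, a list of rows, each a list of 2 entries, a list of its own where there are three numbers: the shift along the tool's x, y, z in mm, then the turn about the tool's z in degrees. A call has 1 to 8 rows; each row shifts and turns the commanded pose from where the row before left it, along the tool's axes as they then stand; what a row does not reach is not made up. A row lasts 1/8 s, in which the tool goes at most 62.5 mm and 10.7 degrees, less where a joint would pass 70% of its speed; a pose out of reach is approached as far as the arm can. A call with a gripper value outside its range is refused whole. OPENING is the finger opening in mm, from 0 to 87, set as the call begins (- or left out, the last holds). The fingers move at their own pace and stop on an object; FORCE is the grip in N (left out, the last holds). Time passes only in rows, so rows that do not move let the fingers close. It gives the time, the measured TCP pose, the force and the opening at its end, in the units of the state.
- robot.get_obs(): the state, without advancing time (a new reading comes with each control period).
- camera(name): name is "scene" or "top" or "wrist"; returns a dict with "pixels" (384x512x3 uint8, blue, green, red), "mtx" (3x3 intrinsics, pixels), "R" (3x3) and "t" (3): a world point X has camera coordinates R X + t. Camera axes: x right, y down, z forward; pixel columns grow to the right and rows downward; lengths in m; the calibration is good to about 2 mm. A picture is of the moment at which its call begins. There is no depth.
- order.hand_in(): hands the job in, once; it reports no verdict.
The state is a dict: "time": time; "q": joint angles; "joint_velocities": joint speeds; "joint_torque": joint torques, N m; "position": TCP position; "tool_rot": TCP orientation; "ft_force": force on the tool from outside, world axes, zero at the start; "moment": the same for the moment, N m; "grip_width": finger opening in m.
Only numpy, scipy, OpenCV 4.12 (cv2) and the standard library are available. Lean on these libraries where they do the work, as an engineer would, in place of code of your own. Each camera call takes 0.05 s, during which the arm holds its last target. There are 200 camera calls.

## Working session

There is one attempt and no reset: what is moved stays moved. The work goes in short steps, Python scripts to look and compute and a shell command to move; the robot and the scene stay as the last step left them, time stands still between calls to the robot, and variables do not carry over. Pictures are saved under pics/ and viewed, about 8 in all and at most 12, crops included, and the job is handed in when it is done.

```bash
mkdir -p pics; ls; python3 - <<'E'
from rig import robot,camera
import cv2,numpy as np
for n in ("scene","top"):
    c=camera(n); cv2.imwrite(f"pics/{n}0.png",c["pixels"]); np.savez(f"pics/{n}0.npz",**c)
    print(n,np.round(c["mtx"],1).tolist(),np.round(c["R"],3).tolist(),np.round(c["t"],3).tolist())
print(robot.get_obs())
E
```

```text
pics
scene [[387.7, 0.0, 257.0], [0.0, 387.7, 196.6], [0.0, 0.0, 1.0]] [[0.674, 0.738, 0.018], [0.442, -0.384, -0.811], [-0.591, 0.555, -0.585]] [-0.356, -0.178, 1.48]
top [[361.7, 0.0, 252.9], [0.0, 361.7, 189.4], [0.0, 0.0, 1.0]] [[0.023, -1.0, -0.008], [-0.981, -0.021, -0.193], [0.193, 0.012, -0.981]] [-0.038, 0.558, 0.992]
{'time': 0.1, 'q': array([ 9.25474091e-01,  5.28354322e-01,  1.43375670e+00, -5.64955246e-07,
        1.18139050e+00, -1.78510676e-01]), 'joint_velocities': array([ 0.00121095, -0.00307936, -0.00228539, -0.00013716,  0.00066874,
       -0.00017546]), 'joint_torque': array([-7.10124550e-05, -4.40986347e+01, -1.77150804e+01,  6.34919107e-02,
        5.33292023e-02, -2.68830939e-05]), 'position': array([0.280886  , 0.55764913, 0.2436866 ]), 'tool_rot': array([ 8.51480993e-01,  5.24384599e-01, -8.88546018e-04,  3.48478724e-04]), 'ft_force': array([0.40055553, 0.08709395, 0.21646503]), 'moment': array([0.0207208 , 0.01699198, 0.05327937]), 'grip_width': 0.08692152193261807}
```

View pics/top0.png

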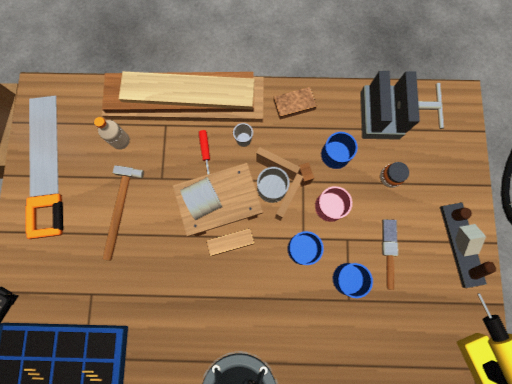

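View pics/scene0.png

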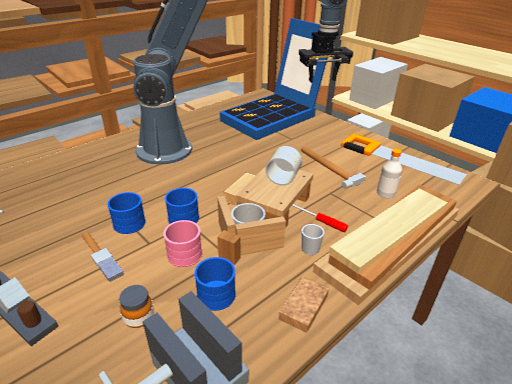

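Top view: the steel lower tin is at (272,184) in the corner boards and the upper tin lies on the plank at (201,198). Possible mix-ups are the blue tins (340,150), (305,248) and (353,280), the pink tin (333,204), and the small brush tin (243,133). I choose the grey one inside the stand's corner at (272,184) and check it in a close crop.

```bash
python3 - <<'E'
import cv2,numpy as np
a=cv2.imread("pics/top0.png")[135:255,160:320]; b=cv2.imread("pics/scene0.png")[140:260,200:360]
f=lambda i:cv2.resize(i,None,fx=5,fy=5,interpolation=cv2.INTER_CUBIC)
cv2.imwrite("pics/ctop.png",f(a)); cv2.imwrite("pics/cscene.png",f(b))
E
```

```text
(no output)
```

View pics/ctop.png

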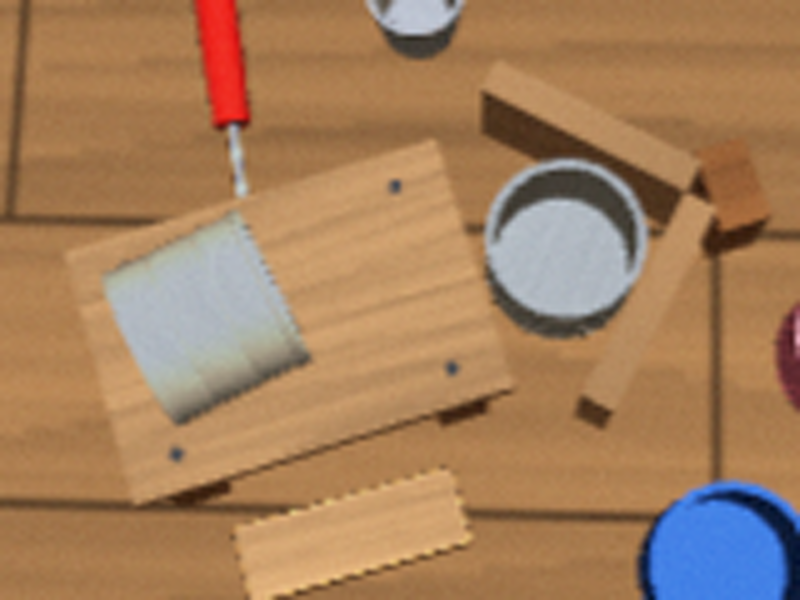

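View pics/cscene.png

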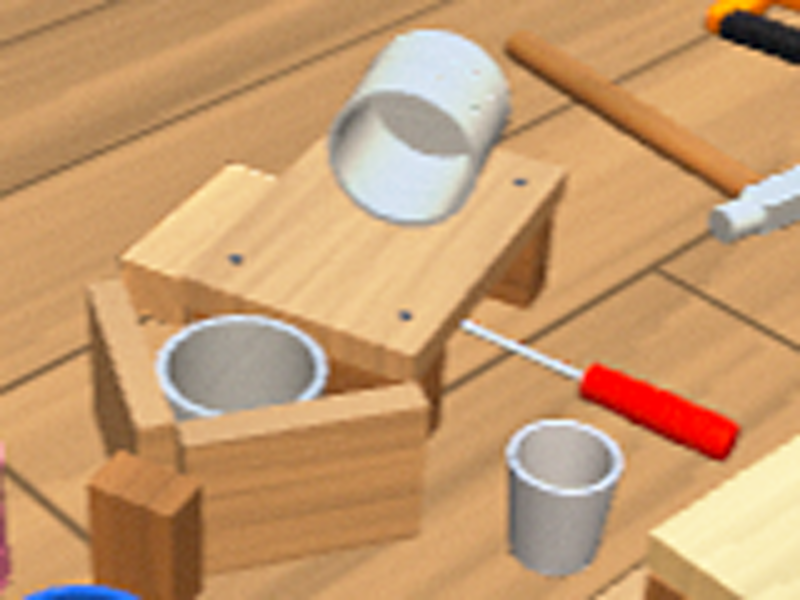

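The crop confirms the choice: grey, inside the boards, rim centre near crop (566,239), with a gap to the boards. The upper tin's base end is at crop (105,278)-(180,423) and its mouth end at (237,212)-(310,357). The screwdriver tip is near the plank's +x side and the offcut on its -x side.

```bash
cat > h.py <<'E'
import numpy as np,cv2
from scipy.optimize import least_squares
def proj(c,X):
    X=np.atleast_2d(X)@c["R"].T+c["t"]; p=X@np.asarray(c["mtx"]).T; return p[:,:2]/p[:,2:]
def back(c,uv,z):
    d=c["R"].T@np.linalg.inv(c["mtx"])@np.r_[uv,1.]; o=-c["R"].T@c["t"]; return o+d*(z-o[2])/d[2]
def stw(s,P): # stand -> world
    P=np.atleast_2d(P)/1000; c,n=np.cos(s[2]),np.sin(s[2])
    return np.c_[s[0]+c*P[:,0]-n*P[:,1],s[1]+n*P[:,0]+c*P[:,1],P[:,2]]
def wts(s,X):
    X=np.atleast_2d(X); c,n=np.cos(s[2]),np.sin(s[2]); d=X[:,:2]-s[:2]
    return 1000*np.c_[c*d[:,0]+n*d[:,1],-n*d[:,0]+c*d[:,1],X[:,2]]
E
python3 - <<'E'
from h import *
T=dict(np.load("pics/top0.npz"));S=dict(np.load("pics/scene0.npz"))
ct=lambda p:np.array(p)/5+[160-.4,135-.4]; cs=lambda p:np.array(p)/5+[200-.4,140-.4]
P=[[75,150,81],[75,-70,81],[-75,-70,81],[-75,150,81],[0,-195,93]]
ut=ct([[66,255],[433,140],[512,385],[136,503],[686,194]]); us=cs([[567,178],[412,358],[178,428]])
PS=[P[0],P[1],P[4]]
f=lambda s:np.r_[(proj(T,stw(s,P))-ut).ravel(),(proj(S,stw(s,PS))-us).ravel()]
f2=lambda s:f(s)[:10]
r=least_squares(f,[.55,.1,.3]);s=r.x;print(s,np.degrees(s[2]));print(np.round(r.fun.reshape(-1,2),1).tolist())
r2=least_squares(f2,s);print(r2.x,np.round(r2.fun,1))
np.save("stand.npy",s)
print("nest",stw(s,[0,-130,80]))
a=np.linspace(0,2*np.pi,60,endpoint=False)
# rims by ellipse pts
def circ(c,pts,z,R):
    W=np.array([back(c,p,z)[:2] for p in pts]); q=least_squares(lambda m:np.hypot(*(W-m[:2]).T)-R,W.mean(0)).x
    return q,np.hypot(*(W-q).T)
for c,p in((T,ct([[485,240],[566,157],[648,240],[509,181],[623,181]])),(S,cs([[158,368],[327,370],[243,316],[185,333],[303,333]]))):
    q,d=circ(c,p,.08,.046);print("lower",q,np.round(wts(s,np.r_[q,.08]),1),np.round(d*1e3,1))
e=[back(T,p,.127) for p in ct([[105,278],[180,423],[237,212],[310,357]])]
b=(e[0]+e[1])/2;m=(e[2]+e[3])/2
print("upper base",b,wts(s,b),"mouth",m,wts(s,m),np.linalg.norm(m-b),np.linalg.norm(e[0]-e[1]))
d=wts(s,m)-wts(s,b);print("yaw off -y",np.degrees(np.arctan2(d[0,0],-d[0,1])))
# check upper with scene: mouth circle
w=wts(s,m)
E
```

```text
[0.54004687 0.03562002 0.32865106] 18.830318559983624
[[-0.5, -1.0], [0.3, -0.8], [0.6, -0.2], [-0.3, 0.2], [0.1, -1.2], [-0.5, -1.9], [-0.1, -0.5], [-1.0, -1.2]]
[0.53845158 0.03565896 0.32673201] [-0.5 -0.6  0.4 -0.2  0.5  0.5 -0.5  0.7  0.1 -0.5]
nest [[ 0.58200653 -0.0874222   0.08      ]]
lower [ 0.57677221 -0.08260009] [[  -3.4 -123.7   80. ]] [46.2 46.4 46.2 45.7 45.8]
lower [ 0.58106046 -0.08190539] [[   0.9 -124.5   80. ]] [45.8 45.2 47.1 44.7 45.7]
upper base [0.49954479 0.14514735 0.127     ] [[ -2.98259244 116.73799749 127.        ]] mouth [0.53691205 0.07669548 0.127     ] [[ 10.29074836  39.88886459 127.        ]] 0.07798699125145868 0.08927236399655504
yaw off -y 9.799414045458068
```

```bash
cat > go.py <<'E'
# usage: go.py sx sy sz : tool-frame shift (mm) from current TCP to stand-frame target for TCP
import sys; from h import *; from rig import robot
from scipy.spatial.transform import Rotation as Ro
s=np.load("stand.npy"); o=robot.get_obs(); R=Ro.from_quat(o["tool_rot"]).as_matrix()
print("t",round(o["time"],2),"stand",np.round(wts(s,o["position"]),1),"toolx-standx deg",round(float(np.degrees(np.arctan2(R[1,0],R[0,0])-s[2])),2),"F",np.round(o["ft_force"],1),"q6",o["q"][5])
if len(sys.argv)>3: print("shift",np.round(R.T@(stw(s,[float(a) for a in sys.argv[1:4]])[0]-o["position"])*1000,1))
E
python3 -m pendant '[[[0,0,0],8.9],[[0,0,0],8.9],[[0,0,0],8.9],[[0,0,0],8.9],[[0,0,0],8.9],[[0,0,0],0]]' 0 20; python3 go.py -1 -122 240
```

```text
time: 0.85
position: [0.281, 0.5578, 0.244]
tool_rot: [0.986, 0.164, -0.0, 0.0]
ft_force: [0.1, 0.7, -0.7]
grip_width: 0.0348
t 0.85 stand [[-76.6 577.9 244. ]] toolx-standx deg 0.03 F [ 0.1  0.7 -0.7] q6 0.5963327245566777
shift [ 75.2 699.9   4.4]
```

```bash
python3 -m pendant '[[[5,50,0],0],[[5,50,0],0],[[6,50,0],0],[[5,50,0],0],[[5,50,0],0],[[6,50,0],0],[[5,50,0],0],[[5,50,0],0]]'; python3 -m pendant '[[[6,50,0],0],[[5,50,0],0],[[5,50,0],0],[[6,50,0],0],[[5,50,0],0],[[6,50,0],0],[[0,0,0],0],[[0,0,0],0]]'; python3 go.py -1 -122 50
```

```text
time: 1.85
position: [0.4501, 0.1914, 0.2446]
tool_rot: [0.986, 0.164, 0.0, -0.0]
ft_force: [0.8, 0.6, 0.4]
grip_width: 0.0007
time: 2.85
position: [0.5765, -0.0802, 0.244]
tool_rot: [0.987, 0.163, -0.001, -0.001]
ft_force: [-0.7, 0.7, 0.0]
grip_width: -0.0
t 2.85 stand [[  -2.8 -121.4  244. ]] toolx-standx deg -0.02 F [-0.7  0.7  0. ] q6 -0.6588086300086186
shift [  2.1   0.9 194. ]
```

```bash
python3 -m pendant '[[[2,0,40],0],[[0,0,40],0],[[0,0,40],0],[[0,0,30],0],[[0,0,24],0],[[0,0,10],0],[[0,0,10],0],[[0,0,0],0]]'; python3 go.py 0 -150 50; python3 - <<'E'
from rig import camera,robot
import cv2,numpy as np
print(np.round(robot.get_obs()["q"],2))
c=camera("scene"); cv2.imwrite("pics/s1.png",cv2.resize(c["pixels"][90:270,180:420],None,fx=3,fy=3,interpolation=cv2.INTER_CUBIC))
E
```

```text
time: 3.85
position: [0.5791, -0.0795, 0.0506]
tool_rot: [0.987, 0.163, -0.0, -0.0]
ft_force: [-0.6, 0.2, -0.3]
grip_width: 0.0001
t 3.85 stand [[  -0.2 -121.6   50.6]] toolx-standx deg -0.03 F [-0.6  0.2 -0.3] q6 -0.6556468677306428
shift [ 0.3 28.4  0.6]
[-0.33  0.75  1.67  0.    0.72 -0.66]
```

View pics/s1.png

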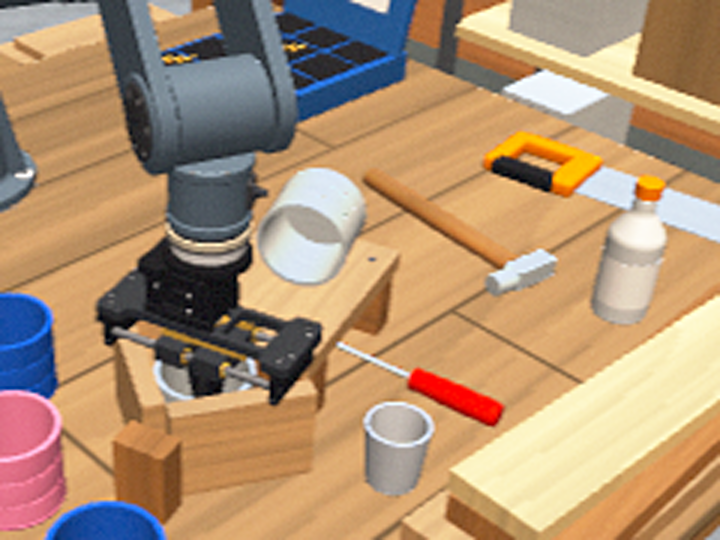

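The fingers are in the lower tin's mouth at crop (205,375), with the body just above the boards. Next I push towards the corner in small steps.

```bash
python3 -m pendant '[[[0,8,0],0],[[0,8,0],0],[[0,7,0],0],[[0,2,0],0],[[0,2,0],0],[[0,1,0],0],[[0,1,0],0]]'; python3 -m pendant '[[[0,1.5,0],0],[[0,1.5,0],0],[[0,1,0],0]]';python3 -m pendant '[[[0,1,0],0],[[0,1,0],0]]'; python3 go.py
```

```text
time: 4.78
position: [0.5882, -0.1071, 0.0504]
tool_rot: [0.987, 0.163, -0.0, -0.0]
ft_force: [0.2, 0.1, -0.5]
grip_width: 0.0003
time: 5.15
position: [0.5898, -0.1111, 0.0505]
tool_rot: [0.987, 0.163, -0.0, -0.0]
ft_force: [-0.0, 1.0, -0.0]
grip_width: 0.0004
time: 5.4
position: [0.5904, -0.113, 0.0505]
tool_rot: [0.987, 0.163, -0.0, -0.0]
ft_force: [-1.4, 2.3, -0.0]
grip_width: 0.0003
t 5.4 stand [[  -0.4 -156.9   50.5]] toolx-standx deg -0.08 F [-1.4  2.3 -0. ] q6 -0.7023067392536173
```

```bash
for i in 1 2 3; do python3 -m pendant '[[[0,1,0],0],[[0,0,0],0]]' | grep force;  python3 go.py; done
```

```text
ft_force: [-0.0, 4.7, 0.6]
t 5.65 stand [[  -0.4 -157.2   50.5]] toolx-standx deg -0.09 F [-0.   4.7  0.6] q6 -0.7034698463559319
ft_force: [-0.3, 7.5, 1.2]
t 5.9 stand [[  -0.5 -157.5   50.4]] toolx-standx deg -0.1 F [-0.3  7.5  1.2] q6 -0.7048042219443696
ft_force: [-0.5, 8.7, 2.7]
t 6.15 stand [[  -0.5 -157.6   50.4]] toolx-standx deg -0.11 F [-0.5  8.7  2.7] q6 -0.7060316138642599
```

```bash
python3 -m pendant '[[[0,-4,0],0],[[0,-12,0],0],[[0,-12,0],0],[[0,0,-50],0],[[0,0,-60],0],[[0,-60,-60],0],[[0,-60,-20],0],[[0,-60,0],0]]'; python3 -m pendant '[[[0,-60,0],0],[[0,-60,0],0],[[0,0,0],0]]'; python3 go.py; python3 - <<'E'
from rig import camera
import cv2,numpy as np
for n in("top","scene"):
    c=camera(n); np.savez(f"pics/{n}1.npz",**c)
    p=c["pixels"]; p=p[135:255,160:320] if n=="top" else p[140:260,200:360]
    cv2.imwrite(f"pics/{n}1.png",cv2.resize(p,None,fx=5,fy=5,interpolation=cv2.INTER_CUBIC))
E
```

```text
time: 7.15
position: [0.5304, 0.0668, 0.2268]
tool_rot: [0.987, 0.162, 0.003, 0.001]
ft_force: [1.0, 0.7, -0.1]
grip_width: 0.0006
time: 7.52
position: [0.4885, 0.1827, 0.2245]
tool_rot: [0.986, 0.166, -0.001, -0.0]
ft_force: [-0.1, -0.7, 0.0]
grip_width: 0.0003
t 7.53 stand [[ -1.3 155.8 224.5]] toolx-standx deg 0.32 F [-0.1 -0.7  0. ] q6 -0.19124879613133153
```

View pics/top1.png

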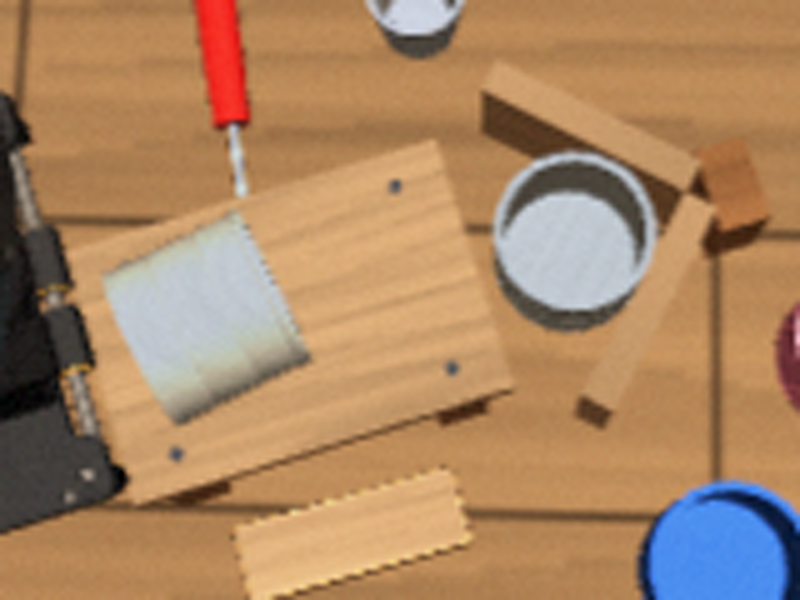

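```bash
cat > rim.py <<'E'
from h import *; import sys
# sub-pixel fit: bright rim ring template in top/scene, fitted by maximizing mean brightness of ring minus outside
def ring(c,z,x0,r=(.0415,.0455),span=.012):
    g=cv2.cvtColor(c["pixels"],cv2.COLOR_BGR2LAB).astype(np.float32)[:,:,2] # b: wood yellow high, steel ~128
    a=np.linspace(0,2*np.pi,90,endpoint=False)
    def sc(q,R):
        X=np.c_[q[0]+R*np.cos(a),q[1]+R*np.sin(a),np.full(90,z)]; p=proj(c,X).astype(np.float32)
        return cv2.remap(g,p[:,0],p[:,1],cv2.INTER_LINEAR)[:,0]
    best=min(((float(sum(sc((x0[0]+i,x0[1]+j),R).mean() for R in np.linspace(*r,3))-0*1),x0[0]+i,x0[1]+j) for i in np.arange(-span,span,.001) for j in np.arange(-span,span,.001)))
    return best
s=np.load("stand.npy"); n=stw(s,[0,-130,80])[0]
if __name__=="__main__":
  for k in("0","1"):
    for nm in("top","scene"):
        c=dict(np.load(f"pics/{nm}{k}.npz")); b=ring(c,.08,n); print(nm+k,round(b[0],1),np.round(wts(s,[b[1],b[2],.08]),1),proj(c,n))
E
python3 rim.py
python3 - <<'E'
from rim import *
T=dict(np.load("pics/top1.npz"));
p=np.array([[494,236],[576,151],[657,236],[518,176],[633,176]])/5+[159.6,134.6]
W=np.array([back(T,q,.08)[:2] for q in p]); q=least_squares(lambda m:np.hypot(*(W-m[:2]).T)-.046,W.mean(0)).x
print(wts(s,np.r_[q,.08]),np.hypot(*(W-q).T))
for P in([0,-195,93],[0,-130,80],[0,-176,80],[92,-103,93],[-92,-103,93]): print(P,(proj(T,stw(s,P))[0]-[159.6,134.6])*5)
E
```

```text
top0 381.0 [[  -4.1 -123.3   80. ]] [[274.61505198 180.09113297]]
scene0 391.6 [[  -0.9 -123.4   80. ]] [[246.92941476 214.2582615 ]]
top1 380.5 [[  -1.9 -129.4   80. ]] [[274.61505198 180.09113297]]
scene1 404.3 [[   2.2 -129.7   80. ]] [[246.92941476 214.2582615 ]]
[[  -1.75292184 -129.75324942   80.        ]] [0.04636549 0.04651845 0.04612505 0.04548972 0.04581599]
[0, -195, 93] [686.27478134 188.21081466]
[0, -130, 80] [575.0752599  227.45566485]
[0, -176, 80] [652.03824701 203.53594469]
[92, -103, 93] [480.58654974  85.92622538]
[-92, -103, 93] [581.84464706 392.57421042]
```

```bash
python3 -m pendant '[[[0,0,0],-9.5],[[0,0,0],0]]' 30 20; python3 go.py -8 147 178
```

```text
time: 7.88
position: [0.492, 0.1776, 0.2245]
tool_rot: [0.97, 0.242, 0.0, 0.0]
ft_force: [1.5, 0.2, 0.6]
grip_width: 0.0135
t 7.88 stand [[  0.3 149.9 224.5]] toolx-standx deg 9.19 F [1.5 0.2 0.6] q6 -0.3559670187167932
shift [-8.7  1.5 46.5]
```

```bash
python3 -m pendant '[[[-8.5,1.5,16],-0.6],[[0,0,20],0],[[0,0,10],0],[[0,0,0],0],[[0,6,0],0],[[0,6,0],0],[[0,2,0],0],[[0,2,0],0]]'; python3 go.py; for i in 1 2 3; do python3 -m pendant '[[[0,2,0],0]]' | grep force; done; python3 go.py
```

```text
time: 8.88
position: [0.4924, 0.1595, 0.1788]
tool_rot: [0.968, 0.249, 0.0, 0.0]
ft_force: [0.9, -0.7, 0.2]
grip_width: 0.0298
t 8.88 stand [[ -5.1 132.6 178.8]] toolx-standx deg 10.01 F [ 0.9 -0.7  0.2] q6 -0.40627288747051926
ft_force: [0.2, -0.1, -0.1]
ft_force: [0.5, 0.2, 0.4]
ft_force: [-0.5, 1.6, -0.0]
t 9.25 stand [[ -4.5 127.3 178.5]] toolx-standx deg 10.01 F [-0.5  1.6 -0. ] q6 -0.4171868377077989
```

```bash
python3 -m pendant '[[[0,3.5,-3.4],0],[[0,3.5,-3.3],0],[[0,3.7,-3.1],0],[[0,3.8,-3],0]]'; python3 go.py; python3 - <<'E'
from rig import camera
import cv2,numpy as np
c=camera("scene"); cv2.imwrite("pics/s2.png",cv2.resize(c["pixels"][120:260,200:360],None,fx=4,fy=4,interpolation=cv2.INTER_CUBIC))
E
```

```text
time: 9.75
position: [0.5023, 0.1414, 0.1916]
tool_rot: [0.968, 0.249, 0.0, 0.0]
ft_force: [-0.3, 1.1, 0.6]
grip_width: 0.0301
t 9.75 stand [[ -1.5 112.3 191.6]] toolx-standx deg 10.02 F [-0.3  1.1  0.6] q6 -0.4433708422114616
```

View pics/s2.png

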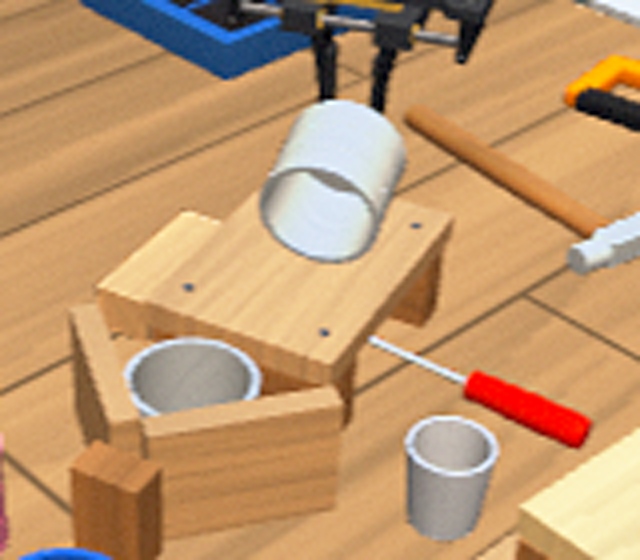

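The tin is tipping: its mouth plane has turned downwards and the fingertips sit on the top of its base, at crop (345,100). I continue the arc.

```bash
python3 -m pendant '[[[0,3.9,-2.8],0],[[0,4,-2.6],0],[[0,4.1,-2.4],0],[[0,4.3,-2.3],0],[[0,4.3,-2.1],0],[[0,4.4,-1.8],0],[[0,4.5,-1.7],0],[[0,4.6,-1.5],0]]'; python3 -m pendant '[[[0,4.6,-1.2],0],[[0,4.7,-1.1],0]]'; python3 go.py; python3 - <<'E'
from rig import camera
import cv2,numpy as np
c=camera("scene"); cv2.imwrite("pics/s3.png",cv2.resize(c["pixels"][120:260,200:360],None,fx=4,fy=4,interpolation=cv2.INTER_CUBIC))
E
```

```text
time: 10.8
position: [0.5187, 0.1115, 0.2086]
tool_rot: [0.968, 0.249, 0.0, 0.0]
ft_force: [0.3, -0.5, -0.1]
grip_width: 0.0297
time: 11.05
position: [0.5232, 0.1034, 0.2109]
tool_rot: [0.968, 0.249, 0.0, 0.0]
ft_force: [-0.0, 0.2, -0.4]
grip_width: 0.0299
t 11.05 stand [[  6.   69.6 210.9]] toolx-standx deg 10.02 F [-0.   0.2 -0.4] q6 -0.5181129848332888
```

View pics/s3.png

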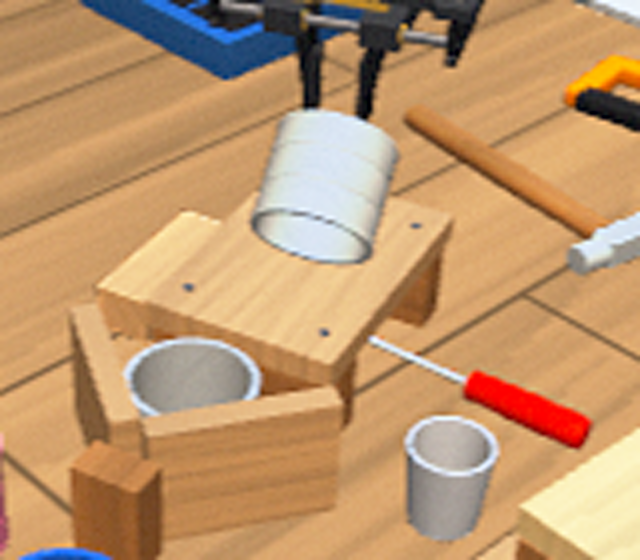

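The tin is about 35 degrees over with no slip. I push it past balance.

```bash
python3 -m pendant '[[[0,4.7,-0.8],0],[[0,4.7,-0.6],0],[[0,4.8,-0.4],0],[[0,4.8,-0.2],0],[[0,4.8,0],0],[[0,4.8,0],0],[[0,4.8,0],0],[[0,0,0],0]]'; python3 -m pendant '[[[0,0,0],0],[[0,0,0],0]]'; python3 go.py; python3 -m pendant '[[[0,-20,-5],0],[[0,-40,0],0],[[0,-60,0],0],[[0,-60,0],0],[[0,0,0],0]]' ; python3 - <<'E'
from rim import *
from rig import camera
for n in("top","scene"):
    c=camera(n); np.savez(f"pics/{n}2.npz",**c)
    p=c["pixels"]; p=p[135:255,160:320] if n=="top" else p[120:240,200:360]
    cv2.imwrite(f"pics/{n}2.png",cv2.resize(p,None,fx=2.5 if n=="scene" else 5,fy=2.5 if n=="scene" else 5,interpolation=cv2.INTER_CUBIC))
E
python3 go.py
```

```text
time: 12.1
position: [0.5394, 0.0741, 0.2128]
tool_rot: [0.969, 0.249, 0.0, 0.0]
ft_force: [0.7, -0.5, 0.0]
grip_width: 0.0303
time: 12.35
position: [0.539, 0.0746, 0.2128]
tool_rot: [0.968, 0.249, -0.0, -0.0]
ft_force: [-0.2, 0.8, 0.7]
grip_width: 0.0299
t 12.35 stand [[ 11.6  37.2 212.8]] toolx-standx deg 10.03 F [-0.2  0.8  0.7] q6 -0.5717465598399113
time: 12.98
position: [0.4483, 0.2359, 0.2181]
tool_rot: [0.968, 0.253, -0.001, -0.001]
ft_force: [0.4, 0.3, -0.5]
grip_width: 0.0298
t 13.07 stand [[-20.  215.6 218.2]] toolx-standx deg 10.19 F [ 0.  -0.3  0.8] q6 -0.24960943272068895
```

View pics/top2.png

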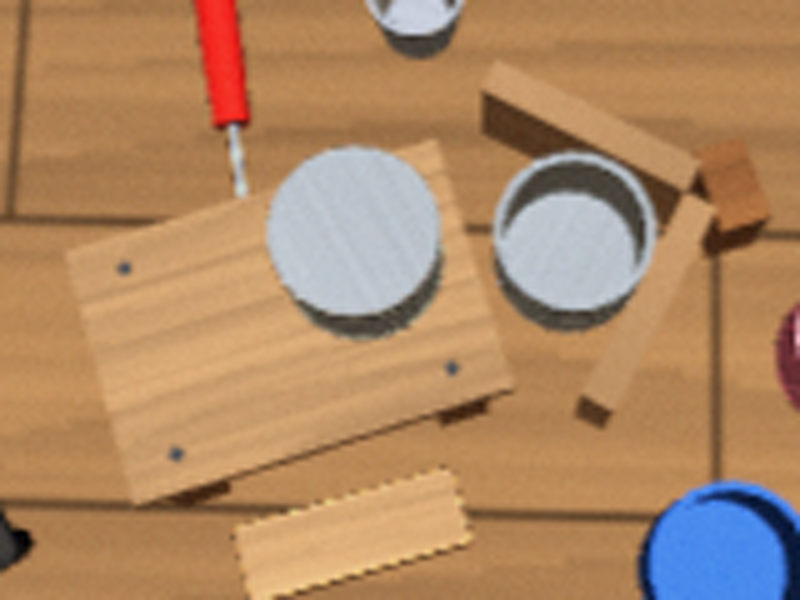

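The tin stands on its mouth with its base up, centred at crop (355,232). The lower tin is unmoved at (576,236).

```bash
python3 - <<'E'
from rim import *
T=dict(np.load("pics/top2.npz"))
p=np.array([[268,232],[441,232],[355,147],[355,317]])/5+[159.6,134.6]
W=np.array([back(T,q,.161)[:2] for q in p]); q=least_squares(lambda m:np.hypot(*(W-m[:2]).T)-.046,W.mean(0)).x
print(wts(s,np.r_[q,.161]),np.hypot(*(W-q).T))
E
python3 -m pendant '[[[0,0,0],10.1],[[0,0,0],0]]' 55 20; python3 go.py 16 62 119
```

```text
[[ 16.93018244 -10.21866154 161.        ]] [0.04510866 0.04511609 0.04536198 0.04537866]
time: 13.32
position: [0.453, 0.2312, 0.218]
tool_rot: [0.987, 0.163, 0.0, 0.0]
ft_force: [-0.7, -0.8, 0.2]
grip_width: 0.0428
t 13.32 stand [[-19.2 213.2 218. ]] toolx-standx deg -0.06 F [-0.7 -0.8  0.2] q6 -0.07536299947936338
shift [ 35.3 151.2  99. ]
```

```bash
python3 -m pendant '[[[12,44,0],0],[[12,44,0],0],[[12,44,0],0],[[0,0,40],0],[[0,0,40],0],[[0,0,19],0],[[0,0,0],0]]'; python3 go.py 17 42 119
```

```text
time: 14.2
position: [0.5281, 0.1176, 0.1173]
tool_rot: [0.987, 0.163, -0.002, -0.0]
ft_force: [-0.3, -0.3, 0.4]
grip_width: 0.0552
t 14.2 stand [[ 15.1  81.4 117.3]] toolx-standx deg -0.05 F [-0.3 -0.3  0.4] q6 -0.31515001145379495
shift [ 1.9 39.4 -1.7]
```

```bash
python3 -m pendant '[[[0.5,9,-1],0],[[0.5,9,-1],0],[[0.5,9,0],0],[[0,7,0],0],[[0,4,0],0],[[0,3,0],0],[[0,3,0],0],[[0,3,0],0]]'; python3 go.py;  python3 -m pendant '[[[0,4,0],0],[[-0.6,5,0],0],[[-0.7,5,0],0],[[-0.7,5,0],0],[[-0.7,5,0],0],[[-0.7,5,0],0],[[-0.7,5,0],0],[[-0.7,5,0],0]]'; python3 -m pendant '[[[-0.7,5,0],0],[[-0.7,5,0],0],[[-0.7,5,0],0],[[-0.7,5,0],0],[[-0.7,5,0],0],[[-0.7,5,0],0],[[0,0,0],0]]'; python3 go.py 0 -84 119; python3 - <<'E'
from rim import *
from rig import camera
o=[]
for n in("top","scene"):
    c=camera(n); np.savez(f"pics/{n}3.npz",**c)
    p=c["pixels"]; p=p[135:255,180:340] if n=="top" else p[120:240,200:360]
    o.append(cv2.resize(p,None,fx=2.5,fy=2.5,interpolation=cv2.INTER_CUBIC))
cv2.imwrite("pics/b3.png",np.hstack(o))
E
```

```text
time: 15.2
position: [0.5452, 0.0749, 0.1207]
tool_rot: [0.987, 0.163, -0.0, -0.0]
ft_force: [-1.3, 1.3, -0.8]
grip_width: 0.0552
t 15.2 stand [[ 17.6  35.5 120.7]] toolx-standx deg -0.06 F [-1.3  1.3 -0.8] q6 -0.39476187629130594
time: 16.2
position: [0.5534, 0.0359, 0.1208]
tool_rot: [0.987, 0.163, 0.0, -0.0]
ft_force: [-0.3, 0.7, 0.2]
grip_width: 0.055
time: 17.08
position: [0.5593, 0.0057, 0.1208]
tool_rot: [0.987, 0.163, 0.0, 0.0]
ft_force: [-1.0, 0.5, -0.2]
grip_width: 0.0552
t 17.07 stand [[  8.5 -34.5 120.8]] toolx-standx deg -0.09 F [-1.   0.5 -0.2] q6 -0.515788318686955
shift [-8.5 49.5  1.8]
```

View pics/b3.png

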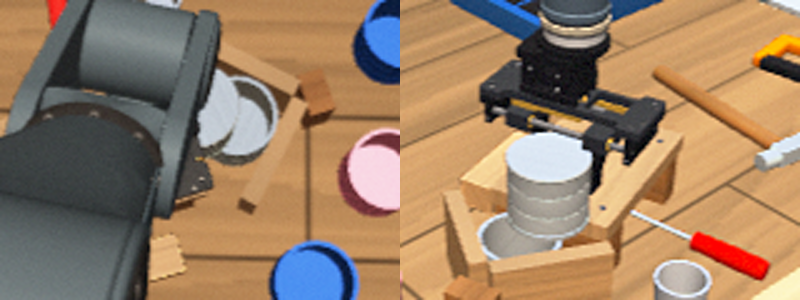

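The tin is half across, sitting level and reaching over the lower rim. I continue, slowing near the stop.

```bash
python3 -m pendant '[[[-1,5,0],0],[[-1,5,0],0],[[-1,5,0],0],[[-1,5,0],0],[[-1,5,0],0],[[-1,5,0],0],[[-1,5,0],0],[[-0.5,3,0],0]]'; python3 go.py; for i in 1 2 3; do python3 -m pendant '[[[-0.1,1.5,0],0],[[0,1.5,0],0]]' >/dev/null; python3 go.py; done
```

```text
time: 18.18
position: [0.5641, -0.0324, 0.1208]
tool_rot: [0.987, 0.163, -0.0, -0.0]
ft_force: [0.4, 0.9, -0.0]
grip_width: 0.0549
t 18.18 stand [[  0.9 -72.1 120.8]] toolx-standx deg -0.09 F [ 0.4  0.9 -0. ] q6 -0.5820226766594042
t 18.43 stand [[  0.8 -74.7 120.8]] toolx-standx deg -0.07 F [-0.4  0.3 -1.7] q6 -0.5863612136125188
t 18.68 stand [[  0.7 -77.5 120.7]] toolx-standx deg -0.08 F [-0.4  0.8 -0.6] q6 -0.5910137916019635
t 18.93 stand [[  0.7 -81.  120.8]] toolx-standx deg -0.07 F [-0.1  0.2 -0.9] q6 -0.5955818194514213
```

```bash
for i in 1 2 3 4 5; do python3 -m pendant '[[[0,1,0],0],[[0,0,0],0]]' >/dev/null; python3 go.py; done
```

```text
t 19.18 stand [[  0.8 -82.1 120.8]] toolx-standx deg -0.08 F [-0.4  0.   0.6] q6 -0.5969080968867915
t 19.43 stand [[  0.6 -82.7 120.9]] toolx-standx deg -0.07 F [-0.3  0.6 -0.4] q6 -0.5984290400964989
t 19.68 stand [[  0.3 -83.  120.7]] toolx-standx deg -0.07 F [-0.8  2.7  1. ] q6 -0.6000258310777677
t 19.93 stand [[  0.3 -83.2 120.8]] toolx-standx deg -0.08 F [-2.   6.6  2.6] q6 -0.6016159467311832
t 20.18 stand [[  0.3 -83.3 120.8]] toolx-standx deg -0.09 F [-2.6  8.5  3.8] q6 -0.6031917064564388
```

The tin is stopped at y -83.3, against -83.6 predicted, with the force rising squarely. I back off and check.

```bash
python3 -m pendant '[[[0,-5,0],0],[[0,-10,0],0],[[0,-20,0],0],[[0,-40,0],0],[[0,-30,-40],0],[[0,-50,-50],0],[[0,-60,-20],0],[[0,-60,0],0]]'; python3 -m pendant '[[[0,-60,0],0],[[0,-40,0],0],[[0,0,0],0]]'; python3 - <<'E'
from rim import *
from rig import camera
o=[]
for n in("top","scene"):
    c=camera(n); np.savez(f"pics/{n}4.npz",**c)
    p=c["pixels"]; p=p[120:240,200:320] if n=="top" else p[130:250,190:310]
    o.append(cv2.resize(p,(400,400),interpolation=cv2.INTER_CUBIC))
cv2.imwrite("pics/b4.png",np.hstack(o))
E
python3 go.py
```

```text
time: 21.18
position: [0.4821, 0.2113, 0.227]
tool_rot: [0.987, 0.163, 0.003, -0.0]
ft_force: [0.6, -0.3, -0.1]
grip_width: 0.055
time: 21.55
position: [0.4477, 0.3064, 0.2247]
tool_rot: [0.986, 0.166, -0.0, -0.0]
ft_force: [-0.4, -0.1, -0.5]
grip_width: 0.0547
t 21.65 stand [[  0.5 283.3 224.6]] toolx-standx deg 0.03 F [-0.5 -0.2 -0.7] q6 0.06033626856481775
```

View pics/b4.png

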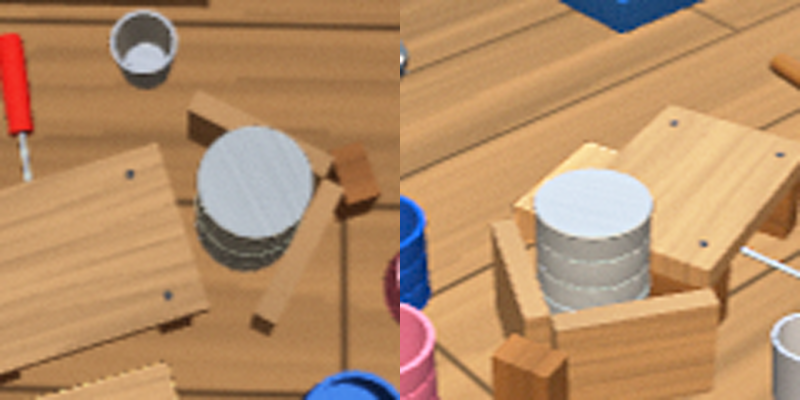

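```bash
python3 - <<'E'
from rim import *
k=120/400
for n,p,of in(("top",[[197,183],[313,183],[255,126],[255,240]],[200,120]),("scene",[[136,203],[253,203],[194,169],[194,237]],[190,130])):
    c=dict(np.load(f"pics/{n}4.npz")); W=np.array([back(c,np.array(q)*k+of-.35,.160)[:2] for q in p])
    q=least_squares(lambda m:np.hypot(*(W-m[:2]).T)-.046,W.mean(0)).x; print(n,np.round(wts(s,np.r_[q,.16]),1),np.round(np.hypot(*(W-q).T)*1e3,1))
    d=cv2.absdiff(np.load(f"pics/{n}0.npz")["pixels"],c["pixels"]).max(2)>45
    N,_,st,_=cv2.connectedComponentsWithStats(d.astype(np.uint8)); print([x.tolist() for x in st[1:] if x[4]>8])
E
```

```text
top [[  -2.4 -129.1  160. ]] [45.5 45.5 46.  46. ]
[[257, 158, 37, 45, 872], [0, 164, 129, 220, 14772], [181, 178, 41, 42, 921], [23, 368, 13, 3, 33], [28, 373, 12, 3, 27], [32, 377, 12, 3, 31]]
scene [[   3.  -130.2  160. ]] [44.9 44.9 45.5 45.6]
[[148, 0, 40, 43, 699], [145, 0, 88, 88, 2141], [273, 0, 67, 121, 3254], [333, 47, 21, 28, 260], [121, 71, 22, 34, 384], [140, 76, 14, 15, 76], [154, 77, 6, 5, 17], [329, 84, 19, 22, 217], [156, 95, 6, 8, 17], [144, 100, 16, 6, 41], [300, 110, 6, 6, 24], [266, 146, 36, 39, 986], [230, 180, 36, 43, 880]]
```

```bash
python3 - <<'E'
from rig import order
print(order.hand_in())
E
```

```text
the job is handed in; nothing more can be done
None
```

The job is done and handed in at about 21.7 s on the robot's clock. The two tins stand mouth to mouth, snug in the corner of the stand.

**What I did**
- I pushed the lower tin from inside its mouth, low on the wall, until the corner boards stopped it. The push reached about 9 N.
- I tipped the upper tin over onto its mouth by pushing along an arc at its base end. It did not visibly slip on the plank.
- I slid it off the plank with the fingers spread as a cradle, until the corner stopped it, again at about 9 N. Then I backed the arm clear.

**Last checks**
- **Position:** averaged over both cameras, the lower tin's centre read x 0.1, y -129.6 mm before stacking, and the upper tin's read x 0.3, y -129.6 mm at the end. The nest is at x 0, y -130.
- **Camera disagreement:** the top and scene cameras differ by 4 to 5 mm in x on either tin. The difference is the same way for both tins, so I take it as calibration error. The averages are therefore good to roughly 2 mm only.
- **Steadiness:** the upper tin looked level and upright in both final views.
- **Other things:** comparing pictures from before and after showed no change except the two tins and the arm. Anything hidden behind the arm in a picture could not be compared.

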